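Ready the drying rack and dry the texture panels

ROBOT

A 6-joint arm with a two-finger parallel gripper is mounted at the origin on the work surface. World frame = base frame: x ahead of the robot, y to its left, z up, the work surface at z = 0. Lengths are in m, angles in degrees, forces in N, time in s.
With the tool pointing down it reaches from about 0.3 to 0.75 m from the base axis. Payload 8.5 kg.
Tool frame: the origin (TCP) lies midway between the tips of the shut fingers; the grasp point (between the pads) lies 19 mm behind it; z points along the fingers, y is the line along which they close (so a half turn about z gives the same grasp; the last joint's range is limited). The gripper opens to 85 mm and grips with 20 to 120 N. Pads are 22 mm wide; open, the fingers measure 114 mm over their backs; the gripper's body (76 mm by 85 mm) begins 54 mm behind the grasp point. The pads swing forward as they close: fully open they stand 13 mm farther back than shut.
Start: joints at [-89.112, 21.807, 74.336, -0, 83.858, -12.336], TCP at [0.126, -0.535, 0.231] pointing down, gripper open.
Joint ranges: [-178.18, 178.18], [-50.72, 133.34], [12.68, 142.11], [-81.47, 261.47], [9.98, 163.14], [-165.26, 165.26]. Speed limits (degrees/s): [136.94, 136.94, 180, 180, 180, 180].

INTERFACE

Orientations are given as a 3x3 rotation matrix whose columns are the frame's x, y, z axes.
In Python, from rig import observe, optics, order, spotter gives the robot as it stands.
- The arm moves only by the tool move_arm, never from a script. Its argument "series" is text: rows parted by semicolons, each of 5 numbers parted by spaces: the shift along the tool's x, y, z in cm, then the turn about the tool's z in degrees, then the opening, from -1 (shut) to 1 (fully open). A call has 1 to 8 rows; each row is the pose to reach, as a shift and turn from the pose commanded when the call began, along the tool's axes at that moment; what a row does not reach only later rows make up. A row lasts 1/8 s, in which the tool goes at most 62.5 mm and 10.7 degrees, less where a joint would pass 70% of its speed; a pose out of reach is approached as far as the arm can. A call with a gripper value outside its range is refused whole. The fingers move at their own pace and stop on an object; "force" is the grip in N (left out, the last holds). Time passes only in rows, so rows that repeat a pose let the fingers close. It gives the time, the measured TCP pose, the force, the opening and the grip force at its end, in the units of the state.
- observe(): the state, without advancing time (a new reading comes with each control period).
- optics.get_image(name): name is "scene" or "top"; returns a dict with "pixels" (480x640x3 uint8, blue, green, red), "camera_matrix" (3x3 intrinsics, pixels), "dist" ([k1, k2, p1, p2, k3] as OpenCV has them; the pictures are not rectified), "rvec" (rotation vector, rad) and "tvec" (3), from world to camera coordinates, as OpenCV has them. Camera axes: x right, y down, z forward; pixel columns grow to the right and rows downward; lengths in m; the calibration is good to about 2 mm. A picture is of the moment at which its call begins. There is no depth.
- order.close_job(): hands the job in; it is judged then, once.
Trained networks look in the newest picture that a camera, given by its name, has taken for a name from the list of things; names that differ only in an ending like _2 or _b are one class to them, and where a whole thing is asked for, a point or a joint stands for the part that bears it (a point fixed in the world has none). Each returns a list of dicts, best first, with "score" (0 to 1); they miss things now and then, are a little off and sometimes report something else, mostly with a low value. They report only what shows in the picture. A call takes as long as a camera call.
- spotter.find_in(thing, camera): "point" ([x, y, z] in m, in world coordinates, good to about 4 mm: the middle of the surface that is visible of it).
- spotter.cut_out(thing, camera): "pixels" (480x640 bool, what is visible of it).
- spotter.mark_of(thing, camera): "point" ([x, y, z] in m, in world coordinates, good to about 4 mm: a listed point, or the origin of a listed thing).
The state is a dict: "time_s": time; "q": joint angles; "qvel": joint speeds; "joint_efforts": joint torques, N m; "position": TCP position; "tool_rot": TCP orientation; "ft_force": force on the tool from outside, world axes, zero at the start; "wrist_torque": the same for the moment, N m; "grip_width": finger opening in m; "gripper_force": force on a finger pad.
Only numpy, scipy, OpenCV 4.12 (cv2) and the standard library are available. Lean on these libraries where they do the work, as an engineer would, in place of code of your own. Each camera call takes 0.05 s, during which the arm holds its last target. There are 200 camera calls.

TASK

One bay of the drying rack has the paste jar standing in it and stays unused: fold the brace on the jar's side flat against the rail, and swing the brace of the free bay right out until it clicks into its end detent. Once that brace is seated, lay every painted panel there is flat across the middle arm and that brace, painted face up, side by side, square to the arms and well inside the bay, and let go. With all panels lying there, turn the hours dial back to its zero stop, and only then press the start button fully; leave the jar standing where it is.

Things in the scene. Friction and masses are not known exactly. Their poses are not given: they have to be found in the camera images.
- rack: drying rack, fixed on the table: wooden rail 30 x 620 x 90 mm (x, y, z), 2 braces, a middle arm, and a grey box 72 x 170 mm, 100 mm high, on the rail's middle (rack x -15 to +57 mm) with dial and start button. Origin on the table under the rail's middle; x away from the robot, y to the left; varies by some cm and 0.06 rad
- middle_tip (a point): end of the fixed middle arm, at its top face (z 90 mm): a wooden arm 40 mm wide along the rack's x, from the rail to this point 265 mm before the rail's middle; its last 12 mm bear a lip 12 mm high
- bay_left (a point): middle of the left bay, at the arms' top (z 90 mm), rack x -138, y +62 mm. A bay is the gap, open below, between the middle arm and the swung-out brace (centreline at rack y +-115 mm). Up to 3 panels lie across both, e.g. centred at rack x -68, -138, -208 mm, which leaves 25 mm between them
- bay_right (a point): middle of the right bay, likewise, rack x -138, y -62 mm
- brace_left (a joint): left brace's angle, rad: 0 = folded on the rail, towards rack +y; 1.571 = end detent, towards rack -x (the robot); opens counter-clockwise from above. Aluminium bar 22 mm wide, z 68 to 90 mm, 242 mm long, last 12 mm with a lip 12 mm high. Starts at 0.6 to 0.9 and stays (0.12 N m friction); a ball catch resists at 1.3 to 1.45 (about 5 N at 130 mm), then snaps in; seated above 1.52. Push or pinch it
- brace_left_hinge (a point): left brace's hinge axis, at its top face (z 90 mm); the axis is upright
- brace_left_mid (a point): point on the left brace's top face, on its centreline 130 mm from the hinge
- brace_right (a joint): right brace's angle, rad: 0 = folded on the rail, towards rack -y; 1.571 = end detent, towards rack -x (the robot); opens clockwise from above. Aluminium bar 22 mm wide, z 68 to 90 mm, 242 mm long, last 12 mm with a lip 12 mm high. Starts at 0.6 to 0.9 and stays (0.12 N m friction); a ball catch resists at 1.3 to 1.45 (about 5 N at 130 mm), then snaps in; seated above 1.52. Push or pinch it
- brace_right_hinge (a point): right brace's hinge axis, at its top face (z 90 mm); the axis is upright
- brace_right_mid (a point): point on the right brace's top face, on its centreline 130 mm from the hinge
- dial (a joint): hours dial, black knob of 48 mm diameter on the grey box (rack x +20, y -45 mm); its bar grip is 14 mm wide, 46 mm long, z 114 to 144 mm. Angle in rad: 0 = zero stop (bar along the rack's x), grows clockwise from above, to 2.7; starts at 1.0 to 2.4, so turn it back counter-clockwise (0.06 N m friction)
- dial_grip (a point): on the dial's axis, at the height to grip its bar
- start (a joint): start button's travel in m: 0 up, 0.006 fully pressed (5 N); springs back
- start_top (a point): centre of the start button's top face: white round button of 32 mm diameter, z 122 mm, on the grey box (rack x +20, y +45 mm), pressed straight down
- panel1: textured strip canvas, flat bar 45 x 180 x 18 mm (x, y, z), white with greyish paint on top, 0.11 kg; origin at the centre of its underside, y along its length, z up; starts flat on the table beside the rack. Two or three of the four panels are there in a run; None at the start = absent
- panel2: textured strip canvas, flat bar 45 x 180 x 18 mm (x, y, z), white with greyish paint on top, 0.11 kg; origin at the centre of its underside, y along its length, z up; starts flat on the table beside the rack. Two or three of the four panels are there in a run; None at the start = absent
- panel3: textured strip canvas, flat bar 45 x 180 x 18 mm (x, y, z), white with greyish paint on top, 0.11 kg; origin at the centre of its underside, y along its length, z up; starts flat on the table beside the rack. Two or three of the four panels are there in a run; None at the start = absent
- panel4: textured strip canvas, flat bar 45 x 180 x 18 mm (x, y, z), white with greyish paint on top, 0.11 kg; origin at the centre of its underside, y along its length, z up; starts flat on the table beside the rack. Two or three of the four panels are there in a run; None at the start = absent
- paste_jar: closed jar of paste, 60 mm diameter, 110 mm high, 0.35 kg, standing in the middle of one bay of the rack, left or right, about 75 mm from the middle arm's centreline; origin at the centre of its underside
- jar_lid: flat loose metal lid, 60 mm diameter, 14 mm high, lying on the table in the other bay, far below the arms; no obstacle

How it is judged (in metres and radians):
On the way, in this order (a step that is already met when the one before it is completed fails the run):
1. the brace of the free bay is seated in its end detent (((y of paste_jar in the frame of rack below 0 m and value of joint brace_left above 1.52 rad) or (y of paste_jar in the frame of rack above 0 m and value of joint brace_right above 1.52 rad))), for 0.2 s.
2. every panel lies flat across middle arm and brace of the free bay, let go (height (world z) of panel1 between 0.084 and 0.097 m and angle between each of panel1, panel2, panel3, panel4's own z axis and vertical below 0.08 rad and angle between the y axis of each of panel1, panel2, panel3, panel4 and the y axis of rack, either way round below 0.3 rad and height (world z) of panel2 between 0.084 and 0.097 m and height (world z) of panel3 between 0.084 and 0.097 m and height (world z) of panel4 between 0.084 and 0.097 m and ((y of paste_jar in the frame of rack below 0 m and y of each of panel1, panel2, panel3, panel4 in the frame of rack above 0.03 m) or (y of paste_jar in the frame of rack above 0 m and y of each of panel1, panel2, panel3, panel4 in the frame of rack below -0.03 m)) and contact force between the fingers and panel1 below 0.1 N and contact force between the fingers and panel2 below 0.1 N and contact force between the fingers and panel3 below 0.1 N and contact force between the fingers and panel4 below 0.1 N), for 0.2 s.
3. the dial is at its zero stop (value of joint dial below 0.08 rad), for 0.2 s.
4. the start button is pressed (value of joint start above 0.0045 m), for 0.05 s.
At the end, for the whole second after the job is handed in: Free bay's brace above 1.52 rad, other below 0.12; every panel at rest in the free bay, centre 30 mm or more off the rack's centreline, underside 84 to 97 mm high, level within 0.08 rad, square within 0.3; dial below 0.08; jar within 40 mm of its start and upright (height (world z) of panel1 between 0.084 and 0.097 m and angle between each of panel1, panel2, panel3, panel4's own z axis and vertical below 0.08 rad and angle between the y axis of each of panel1, panel2, panel3, panel4 and the y axis of rack, either way round below 0.3 rad and height (world z) of panel2 between 0.084 and 0.097 m and height (world z) of panel3 between 0.084 and 0.097 m and height (world z) of panel4 between 0.084 and 0.097 m and ((y of paste_jar in the frame of rack below 0 m and y of each of panel1, panel2, panel3, panel4 in the frame of rack above 0.03 m) or (y of paste_jar in the frame of rack above 0 m and y of each of panel1, panel2, panel3, panel4 in the frame of rack below -0.03 m)) and value of joint dial below 0.08 rad and distance of paste_jar from where it was at the start of the episode below 0.04 m and angle between paste_jar's own z axis and vertical below 0.2 rad and ((y of paste_jar in the frame of rack below 0 m and value of joint brace_left above 1.52 rad and value of joint brace_right below 0.12 rad) or (y of paste_jar in the frame of rack above 0 m and value of joint brace_right above 1.52 rad and value of joint brace_left below 0.12 rad)) and linear speed of each of panel1, panel2, panel3, panel4 below 0.02 m/s); the robot touches nothing.
It fails at once if the start button is pressed while the dial is off its zero stop (value of joint start above 0.0045 m and value of joint dial above 0.15 rad).
It fails at once if the jar is knocked over (angle between paste_jar's own z axis and vertical above 0.6 rad).
Of panel1, panel2, panel3, panel4 only 2 to 3 are there at a start; the rules pass over those that are not, and their reading is None.
At some moment in a run one of panel1, panel2, panel3, panel4 may be knocked a few centimetres aside while the robot is not near it.
It also fails if it takes over 192 s, if anything falls off the work surface, if the arm or the gripper's body presses on something with over 40 N, if the wrist force passes 120 N, or if a joint passes its speed limit or range.

## Working session

There is one attempt and no reset: what is moved stays moved. The work goes in short steps, Python scripts to look and compute and a tool call to move; the robot and the scene stay as the last step left them, time stands still between calls to the robot, and variables do not carry over. Pictures are saved under pics/ and viewed, at most 14 in all, crops included, and the job is handed in when it is done.

Besides the shell and the picture viewer there is one more tool, called after "Emit:" as name(argument=value, ...) on one line, values as JSON. move_arm: Moves the arm, as the interface text tells. Its arguments: {"type":"object","properties":{"series":{"type":"string"},"force":{"type":"number"}},"required":["series"]}

```bash
mkdir -p pics; ls; python3 - <<'E'
from rig import observe, optics, order, spotter
import cv2,numpy as np
s=observe();print({k:np.round(v,3).tolist() for k,v in s.items()})
for c in("scene","top"):
    im=optics.get_image(c);cv2.imwrite(f"pics/{c}0.png",im["pixels"]);print(c,np.round(cv2.Rodrigues(im["rvec"])[0].T@-im["tvec"].reshape(3),3))
for n in["rack","middle_tip","bay_left","bay_right","brace_left_hinge","brace_left_mid","brace_right_hinge","brace_right_mid","dial_grip","start_top","panel1","paste_jar"]:
    for c in("scene","top"):
        print(n,c,[(round(d["score"],2),np.round(d["point"],3).tolist()) for d in spotter.mark_of(n,c)][:5])
E
```

```text
pics
{'time_s': 0.0, 'q': [-89.112, 21.842, 74.385, 0.0, 83.86, -12.335], 'qvel': [0.012, 0.017, -0.039, 0.046, 0.008, 0.014], 'joint_efforts': [-0.002, -44.846, -23.129, -0.0, 0.005, 0.0], 'position': [0.126, -0.535, 0.231], 'tool_rot': [[0.973, 0.229, -0.0], [0.229, -0.973, 0.002], [0.0, -0.001, -1.0]], 'ft_force': [0.14, 0.84, 0.073], 'wrist_torque': [0.01, -0.019, 0.033], 'gripper_force': 0.0, 'grip_width': 0.085}
scene [ 1.    -0.614  1.29 ]
top [ 0.282 -0.018  1.352]
rack scene [(0.66, [0.698, -0.016, 0.003])]
rack top [(0.74, [0.569, -0.09, 0.002]), (0.73, [0.693, -0.013, -0.0])]
middle_tip scene [(0.65, [0.435, -0.01, 0.092]), (0.52, [0.395, 0.26, -0.003])]
middle_tip top [(0.8, [0.434, -0.01, 0.087])]
bay_left scene [(0.9, [0.565, 0.054, 0.092])]
bay_left top [(0.29, [0.669, -0.128, 0.091])]
bay_right scene [(0.74, [0.556, -0.076, 0.09]), (0.27, [0.582, -0.234, 0.092])]
bay_right top []
brace_left_hinge scene [(0.84, [0.669, 0.096, 0.09]), (0.44, [0.488, -0.394, 0.001])]
brace_left_hinge top [(0.61, [0.671, 0.1, 0.09])]
brace_left_mid scene [(0.69, [0.574, 0.189, 0.091])]
br
[... 186 characters left out ...]
4])]
brace_right_mid scene [(0.8, [0.58, -0.231, 0.091])]
brace_right_mid top [(0.63, [0.586, -0.232, 0.093]), (0.59, [0.574, 0.185, 0.088])]
dial_grip scene [(0.68, [0.717, -0.06, 0.136]), (0.64, [0.57, 0.187, 0.086]), (0.23, [0.483, 0.385, -0.003])]
dial_grip top [(0.72, [0.718, -0.061, 0.135])]
start_top scene [(0.69, [0.721, 0.028, 0.122])]
start_top top [(0.6, [0.72, 0.028, 0.126]), (0.55, [0.483, 0.388, -0.002])]
panel1 scene [(0.86, [0.485, -0.392, -0.002]), (0.74, [0.482, 0.387, -0.002]), (0.58, [0.396, 0.258, -0.006])]
panel1 top [(0.95, [0.487, -0.4, -0.002]), (0.6, [0.392, 0.264, -0.001])]
paste_jar scene [(0.58, [0.569, -0.09, 0.002])]
paste_jar top [(0.7, [0.57, -0.092, 0.002])]
```

View pics/top0.png

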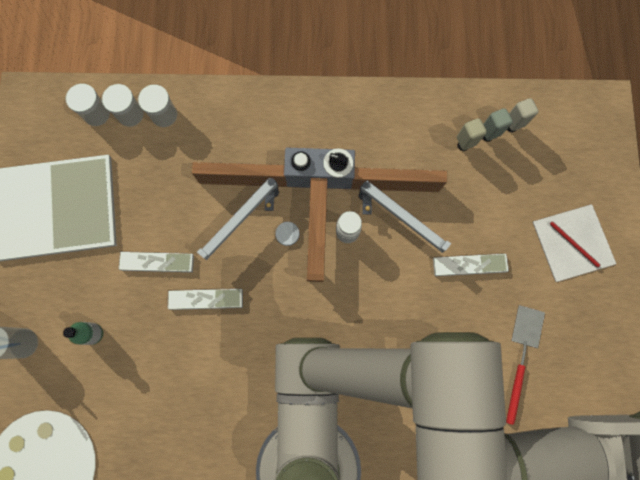

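View pics/scene0.png

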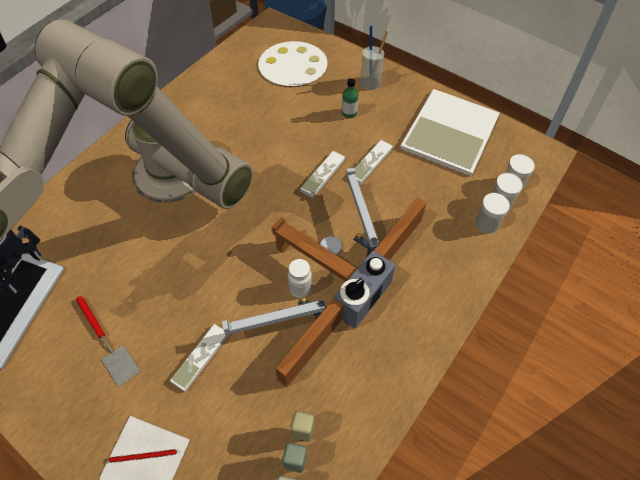

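The top view shows the jar at (349,226) in the right bay and the lid at (287,233) in the left, so the left bay is free. There are three panels, at (156,262), (205,299) and (471,265). The scene view agrees: jar at (299,277), right brace tip at (225,327) close to the third panel.

```bash
cat > h.py <<'E'
from rig import observe, optics, order, spotter
import cv2,numpy as np
from scipy.optimize import minimize,least_squares
CAM={}
def cam(c):
    im=optics.get_image(c); CAM[c]=im; return im
def proj(P,im): return cv2.projectPoints(np.float64(P).reshape(-1,1,3),im["rvec"],im["tvec"],im["camera_matrix"],np.array(im["dist"]))[0].reshape(-1,2)
def box(x,y,yaw,z,L=.18,W=.045,H=.018):
    c,s=np.cos(yaw),np.sin(yaw)
    return [(x+c*a*W/2-s*b*L/2,y+s*a*W/2+c*b*L/2,z+h) for a in(-1,1) for b in(-1,1) for h in(0,H)]
def render(p,im):
    m=np.zeros((480*4,640*4),np.uint8); h=cv2.convexHull(np.float32(proj(box(*p),im)*4+1.5))
    cv2.fillConvexPoly(m,np.int32(np.round(h)),1); return cv2.resize(m,(640,480),interpolation=cv2.INTER_AREA) if 0 else m.reshape(480,4,640,4).mean((1,3))
def fitpanel(x0,y0,z0=0.,cams=("scene","top"),yaw0=0.):
    ms=[]
    for c in cams:
        best=None
        for d in spotter.cut_out("panel1",c):
            u=proj([x0,y0,z0+.018],CAM[c])[0]; v=np.argwhere(d["pixels"]).mean(0)[::-1]
            e=np.linalg.norm(u-v)
            if e<20 and (best is None or e<best[0]): best=(e,d["pixels"])
        if best: ms.append((best[1].astype(float),CAM[c],c))
    if not ms: return None
    def cost(p):
        t=0
        for m,im,_ in ms:
            r=render((x0+p[0]*.01,y0+p[1]*.01,yaw0+p[2]*.05,z0+p[3]*.01),im); t+=1-np.minimum(r,m).sum()/np.maximum(r,m).sum()
        return t/len(ms)+.003*p[3]**2
    r=minimize(cost,[0,0,0,0],method="Nelder-Mead",options=dict(initial_simplex=np.vstack([np.zeros(4),np.eye(4)*.8]),xatol=.01,fatol=1e-4))
    p=r.x; return np.round([x0+p[0]*.01,y0+p[1]*.01,np.degrees(yaw0+p[2]*.05),z0+p[3]*.01,r.fun],4).tolist(),[m[2] for m in ms]
def go(x,y,z,yaw=None):
    s=observe();R=np.array(s["tool_rot"]);d=R.T@(np.array([x,y,z])-s["position"])*100
    cur=np.degrees(np.arctan2(R[1,0],R[0,0])); print("at",np.round(s["position"],4),"yaw",round(cur,2),"shift cm",np.round(d,2),"turn",None if yaw is None else round((cur-yaw+180)%360-180,1))
E
python3 - <<'E'
from h import *
cam("scene");cam("top")
K={"rack":(0,0),"middle_tip":(-.265,0),"dial_grip":(.02,-.045),"start_top":(.02,.045),"brace_left_hinge":(None,.115),"brace_right_hinge":(None,-.115)}
obs=[("rack",.698,-.016),("rack",.693,-.013),("middle_tip",.4345,-.01),("middle_tip",.4345,-.01),("dial_grip",.7175,-.0605),("start_top",.7205,.028),("brace_left_hinge",.67,.098),("brace_right_hinge",.665,-.1305)]
def res(p):
    o=[]
    for n,x,y in obs:
        kx,ky=K[n]; kx=p[3] if kx is None else kx
        c,s=np.cos(p[2]),np.sin(p[2]); o+=[p[0]+c*kx-s*ky-x,p[1]+s*kx+c*ky-y]
    return o
r=least_squares(res,[.7,0,0,-.03]);print("rack x,y,yaw,hingex",np.round(r.x,4),np.round(np.array(r.fun)*1000,1))
for q in[(.485,-.396),(.482,.387),(.394,.261)]: print(fitpanel(*q))
E
```

```text
rack x,y,yaw,hingex [ 0.698  -0.0157 -0.0217 -0.0305] [-0.   0.3  5.  -2.7 -1.5  0.  -1.5  0.  -0.5 -0.7 -1.6  0.8  0.   1.9
  0.   0.4]
([0.489, -0.3975, 3.9233, -0.001, 0.0961], ['scene', 'top'])
([0.4832, 0.385, -0.6191, 0.0053, 0.1117], ['scene', 'top'])
([0.3932, 0.2564, 2.3805, 0.0059, 0.0546], ['scene', 'top'])
```

```bash
python3 -c "
from h import *
go(.515,-.24,.231,90)"
```

```text
at [ 0.1258 -0.5354  0.2313] yaw 13.22 shift cm [ 4.464e+01 -1.985e+01  3.000e-02] turn -76.8
```

Emit:
move_arm(series="5.6 -2.5 0 -9.6 -1;11.2 -5 0 -19.2 -1;16.7 -7.4 0 -28.8 -1;22.3 -9.9 0 -38.4 -1;27.9 -12.4 0 -48 -1;33.5 -14.9 0 -57.6 -1;39.1 -17.4 0 -67.2 -1;44.6 -19.9 0 -76.8 -1", force=30)

```text
time_s: 2.7
position: [0.516, -0.2382, 0.2315]
tool_rot: [[-0.006, 1.0, 0.0], [1.0, 0.006, -0.0], [-0.0, 0.0, -1.0]]
ft_force: [-0.4, -0.3, 0.5]
grip_width: 0.0002
gripper_force: 0.0
```

```bash
python3 -c "
from h import *
go(.515,-.24,.06,90)"
```

```text
at [ 0.516  -0.2382  0.2315] yaw 90.35 shift cm [-0.18 -0.1  17.15] turn 0.3
```

Emit:
move_arm(series="0 0 6 0 -1;0 0 12 0 -1;0 0 17.2 0 -1;0 0 17.2 0 -1;-0.5 2.5 17.2 0 -1;-1.5 5 17.2 0 -1;-2.5 7 17.2 0 -1;-3.5 9 17.2 0 -1")

```text
time_s: 3.7
position: [0.6059, -0.2754, 0.0626]
tool_rot: [[-0.001, 1.0, 0.003], [1.0, 0.001, -0.002], [-0.002, 0.003, -1.0]]
ft_force: [-1.3, -0.3, -0.0]
grip_width: -0.0
gripper_force: 0.5
```

Emit:
move_arm(series="0 1 0 0 -1;0 2 0 0 -1;0 2.6 0 0 -1;0 2.8 0 0 -1;0 2.8 0 0 -1")

```text
time_s: 4.32
position: [0.6325, -0.2744, 0.0593]
tool_rot: [[-0.001, 1.0, 0.0], [1.0, 0.001, 0.0], [0.0, 0.0, -1.0]]
ft_force: [0.2, -0.5, -0.3]
grip_width: -0.0002
gripper_force: 0.0
```

Emit:
move_arm(series="0 0.5 0 0 -1;0 1 0 0 -1;0 1.3 0 0 -1;0 1.3 0 0 -1")

```text
time_s: 4.82
position: [0.638, -0.2746, 0.0592]
tool_rot: [[0.001, 1.0, -0.019], [1.0, -0.001, 0.004], [0.004, -0.019, -1.0]]
ft_force: [-42.1, 0.8, 16.9]
grip_width: -0.0
gripper_force: 21.5
```

```bash
python3 -c "
from h import *
s=observe();print(s['ft_force'],s['position'])
for c in('top','scene'):
    cam(c)
    for n in('brace_right_hinge','brace_right_mid','paste_jar'): print(n,c,[(round(d['score'],2),np.round(d['point'],3).tolist()) for d in spotter.mark_of(n,c)][:2])
cv2.imwrite('pics/a.png',CAM['scene']['pixels'][150:480,150:500])
"
```

```text
[-42.0539879    0.84238494  16.91713121] [ 0.63801082 -0.27462571  0.05923899]
brace_right_hinge top [(0.61, [0.67, 0.099, 0.089])]
brace_right_mid top [(0.7, [0.574, 0.184, 0.091])]
paste_jar top [(0.52, [0.573, -0.091, -0.002])]
brace_right_hinge scene [(0.87, [0.666, -0.131, 0.09]), (0.53, [0.699, -0.012, -0.001])]
brace_right_mid scene [(0.7, [0.661, -0.256, 0.095])]
paste_jar scene [(0.74, [0.57, -0.092, 0.0])]
```

View pics/a.png

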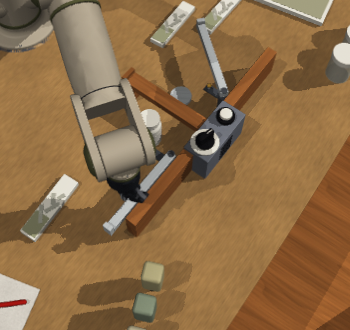

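The right brace lies flat against the rail (crop, from (110,225) to (170,160)) and the jar is still standing at its start. I'll back off and go to the left brace.

Emit:
move_arm(series="0 -1.5 0 0 -1;0 -4 0 0 -1;0 -6 -5 0 -1;0 -9 -10 0 -1;0 -12 -15 0 -1;5 -13 -16 0 -1;11 -13 -16 0 0;17 -13 -16 0 0")

```text
time_s: 6.22
position: [0.5153, -0.1031, 0.2198]
tool_rot: [[0.001, 1.0, 0.001], [1.0, -0.001, -0.0], [-0.0, 0.001, -1.0]]
ft_force: [1.6, -0.1, 0.2]
grip_width: 0.0358
gripper_force: 0.0
```

```bash
python3 -c "
from h import *
H=np.array([.698-.0305+.0217*.115,-.0157+.115+.0217*.0305])
m=np.array([.5745,.1855])
d=m-H;print(H,d,np.linalg.norm(d))
a=np.degrees(np.arctan2(d[1],d[0]));print('brace dir',a)
# tool y perpendicular to brace: tool x along brace (either way)
for r in (.15,):
  p=H+d/np.linalg.norm(d)*r
  for y in(a,a-180): go(p[0],p[1],.22,y)
import math
for t in (a,150,160,170,178.8,180.8): print(t, np.round(H+.15*np.array([math.cos(math.radians(t)),math.sin(math.radians(t))]),4))
"
```

```text
[0.6699955  0.09996185] [-0.0954955   0.08553815] 0.12820361003369793
brace dir 138.14825363184858
at [ 0.5153 -0.1031  0.2198] yaw 89.97 shift cm [ 3.032e+01  4.280e+00 -2.000e-02] turn -48.2
at [ 0.5153 -0.1031  0.2198] yaw 89.97 shift cm [ 3.032e+01  4.280e+00 -2.000e-02] turn 131.8
138.14825363184858 [0.5583 0.2   ]
150 [0.5401 0.175 ]
160 [0.529  0.1513]
170 [0.5223 0.126 ]
178.8 [0.52   0.1031]
180.8 [0.52   0.0979]
```

Emit:
move_arm(series="6 0.8 0 -9.6 0.4;12 1.6 0 -19.2 0.4;18 2.5 0 -28.8 0.4;24 3.3 0 -38.5 0.4;30.3 4.3 0 -48.2 0.4;30.3 4.3 6 -48.2 0.4;30.3 4.3 12 -48.2 0.4;30.3 4.3 15.6 -48.2 0.4")

```text
time_s: 7.22
position: [0.5573, 0.1986, 0.0606]
tool_rot: [[-0.746, 0.666, -0.003], [0.666, 0.746, -0.0], [0.002, -0.002, -1.0]]
ft_force: [0.4, 0.1, -0.6]
grip_width: 0.0599
gripper_force: 0.0
```

Emit:
move_arm(series="0 0 0 0 -0.9;0 0 0 0 -0.9;0 0 0 0 -0.9;0 0 0 0 -0.9", force=30)

```text
time_s: 7.72
position: [0.5594, 0.1986, 0.0652]
tool_rot: [[-0.746, 0.666, 0.004], [0.666, 0.746, 0.001], [-0.003, 0.003, -1.0]]
ft_force: [1.2, 1.0, 7.3]
grip_width: 0.0215
gripper_force: 33.9
```

```bash
python3 -c "
from h import *
import math
H=np.array([.67,.1]);s=observe();p=s['position'][:2]-H;print(np.linalg.norm(p),np.degrees(np.arctan2(p[1],p[0])))
for t in (147,156,165,172,177,180,182): go(*(H+np.linalg.norm(p)*np.array([math.cos(math.radians(t)),math.sin(math.radians(t))])),.064,t)
"
```

```text
0.1481438424135664 138.292375968714
at [0.5594 0.1986 0.0652] yaw 138.23 shift cm [-0.17 -2.24  0.12] turn -8.8
at [0.5594 0.1986 0.0652] yaw 138.23 shift cm [-0.71 -4.51  0.11] turn -17.8
at [0.5594 0.1986 0.0652] yaw 138.23 shift cm [-1.59 -6.66  0.11] turn -26.8
at [0.5594 0.1986 0.0652] yaw 138.23 shift cm [-2.5  -8.22  0.1 ] turn -33.8
at [0.5594 0.1986 0.0652] yaw 138.23 shift cm [-3.26 -9.26  0.1 ] turn -38.8
at [0.5594 0.1986 0.0652] yaw 138.23 shift cm [-3.76 -9.85  0.1 ] turn -41.8
at [0.5594 0.1986 0.0652] yaw 138.23 shift cm [ -4.12 -10.23   0.1 ] turn -43.8
```

Emit:
move_arm(series="0 -1.1 0 -4.4 -0.9;-0.2 -2.2 0 -8.8 -0.9;-0.7 -4.5 0 -17.8 -0.9;-1.6 -6.6 0 -26.8 -0.9;-2.5 -8.2 0 -33.8 -0.9;-3.2 -9.2 0 -38.8 -0.9;-3.6 -9.7 0 -41 -0.9;-3.6 -9.7 0 -41 -0.9")

```text
time_s: 8.72
position: [0.5226, 0.1037, 0.0653]
tool_rot: [[-1.0, 0.015, 0.007], [0.015, 1.0, 0.004], [-0.007, 0.004, -1.0]]
ft_force: [4.2, 12.6, 5.6]
grip_width: 0.0216
gripper_force: 33.9
```

```bash
python3 -c "
from h import *
s=observe();print(s['wrist_torque'])
H=np.array([.67,.1]);p=s['position'][:2]-H;print(np.linalg.norm(p),np.degrees(np.arctan2(p[1],p[0])),s['tool_rot'][:,0] if hasattr(s['tool_rot'],'shape') else s['tool_rot'])
"
```

```text
[ 1.74022349 -0.62243578 -0.47290415]
0.14749617573065046 178.5600855486135 [-0.99985878  0.01545635 -0.0065967 ]
```

Emit:
move_arm(series="0 0 0 0 0.3;0 0 0 0 0.3;0 0 -6 0 0.3;0 0 -12 0 0.5;0 0 -17 0 0.5")

```text
time_s: 9.35
position: [0.5203, 0.1018, 0.2357]
tool_rot: [[-1.0, 0.014, 0.001], [0.014, 1.0, -0.0], [-0.001, -0.0, -1.0]]
ft_force: [-0.1, 0.2, 0.1]
grip_width: 0.0643
gripper_force: 0.0
```

```bash
python3 -c "
from h import *
for c in('top','scene'):
    cam(c)
    for n in('brace_left_hinge','brace_left_mid'): print(n,c,[(round(d['score'],2),np.round(d['point'],3).tolist()) for d in spotter.mark_of(n,c)][:2])
cv2.imwrite('pics/b.png',CAM['scene']['pixels'][100:400,200:500])
for q in[(.489,-.3975),(.4832,.385),(.3932,.2564)]: print(fitpanel(*q))
go(.3932,.2564,.2,92.4);go(.4832,.385,.2,89.4)
"
```

```text
brace_left_hinge top []
brace_left_mid top [(0.49, [0.545, 0.102, 0.088])]
brace_left_hinge scene [(0.66, [0.672, 0.096, 0.09]), (0.17, [0.665, -0.131, 0.09])]
brace_left_mid scene [(0.7, [0.671, 0.096, 0.088]), (0.65, [0.542, 0.108, 0.088])]
([0.4885, -0.3952, 4.239, 0.0046, 0.0553], ['scene', 'top'])
([0.4831, 0.3852, -0.6994, 0.0038, 0.1063], ['scene', 'top'])
([0.3924, 0.259, 0.056, -0.0002, 0.6103], ['scene'])
at [0.5204 0.1021 0.2327] yaw 179.22 shift cm [12.92 15.26  3.29] turn 86.8
at [0.5204 0.1021 0.2327] yaw 179.22 shift cm [ 4.1  28.24  3.28] turn 89.8
```

View pics/b.png

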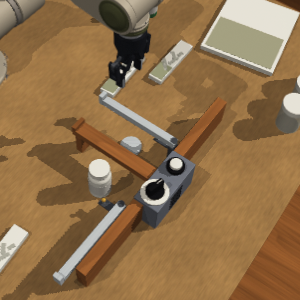

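The left brace is parallel to the middle arm and seated (crop, (105,98) to (172,142)). The fits put the panels' height at about 0, which agrees with lying on the table. Next I'll pick the far left panel.

Emit:
move_arm(series="0.5 3.5 0.5 10.6 1;1 7 1 21.2 1;1.5 10.5 1.5 31.8 1;2 14 2 42.4 1;2.5 17.5 2.5 53 1;3 21 3 63.6 1;3.5 24.5 3 74.2 1;4.1 28.2 3 84.8 1")

```text
time_s: 10.95
position: [0.4831, 0.3856, 0.203]
tool_rot: [[-0.071, 0.997, -0.0], [0.997, 0.071, -0.0], [-0.0, -0.0, -1.0]]
ft_force: [-0.6, 0.2, 0.9]
grip_width: 0.0852
gripper_force: 0.0
```

```bash
python3 -c "
from h import *
go(.4832,.385,.004,89.35)
"
```

```text
at [0.4831 0.3856 0.203 ] yaw 94.06 shift cm [-6.00e-02  1.00e-02  1.99e+01] turn 4.7
```

Emit:
move_arm(series="0 0 5 4.7 1;0 0 11 4.7 1;0 0 17 4.7 1;0 0 19.7 4.7 1;0 0 19.7 4.7 1;0 0 19.7 4.7 -0.2;0 0 19.7 4.7 -0.2;0 0 19.7 4.7 -0.2", force=35)

```text
time_s: 11.95
position: [0.484, 0.3849, 0.008]
tool_rot: [[0.005, 1.0, 0.002], [1.0, -0.005, 0.001], [0.001, 0.002, -1.0]]
ft_force: [0.2, -0.5, 5.8]
grip_width: 0.044
gripper_force: 35.9
```

Emit:
move_arm(series="0 0 0 0 -0.2;0 0 0 0 -0.2;0 0 -4 0 -0.2;0 0 -8 0 -0.2;0 0 -13 0 -0.2;0 0 -18 0 -0.2")

```text
time_s: 12.7
position: [0.483, 0.3844, 0.1885]
tool_rot: [[0.005, 1.0, 0.0], [1.0, -0.005, 0.0], [0.0, 0.0, -1.0]]
ft_force: [-0.6, 1.2, -2.0]
grip_width: 0.0438
gripper_force: 36.8
```

```bash
python3 -c "
from h import *
X,Y,t=.698,-.0157,-.0217
for rx in(-.066,-.138,-.21):
  c,s=np.cos(t),np.sin(t);go(X+c*rx-s*.064,Y+s*rx+c*.064,.2,88.76)
s=observe();print(s['ft_force'],s['grip_width'])
"
```

```text
at [0.483  0.3844 0.1885] yaw 89.73 shift cm [-33.4   15.2   -1.15] turn 1.0
at [0.483  0.3844 0.1885] yaw 89.73 shift cm [-33.28   8.    -1.15] turn 1.0
at [0.483  0.3844 0.1885] yaw 89.73 shift cm [-33.15   0.8   -1.16] turn 1.0
[-0.5793746   1.19371756 -1.99370846] 0.04384030479061837
```

Emit:
move_arm(series="-5 2.5 -1 0.5 -0.2;-11 5 -1 1 -0.2;-17 7.6 -1 1 -0.2;-23 10 -1 1 -0.2;-29 13 -1 1 -0.2;-33.4 15.2 -1 1 -0.2;-33.4 15.2 -1 1 -0.2;-33.4 15.2 3 1 -0.2")

```text
time_s: 13.7
position: [0.6351, 0.0495, 0.1589]
tool_rot: [[0.023, 1.0, 0.007], [1.0, -0.023, -0.0], [-0.0, 0.007, -1.0]]
ft_force: [0.1, 0.9, -2.9]
grip_width: 0.0439
gripper_force: 36.9
```

Emit:
move_arm(series="0 0 2 0 -0.2;0 0 4.5 0 -0.2;0 0 5.2 0 -0.2;0 0 5.2 0 -0.2")

```text
time_s: 14.2
position: [0.6337, 0.0503, 0.1048]
tool_rot: [[0.022, 1.0, 0.0], [1.0, -0.022, 0.0], [0.0, 0.0, -1.0]]
ft_force: [-0.0, 0.1, -0.8]
grip_width: 0.0438
gripper_force: 36.8
```

```bash
python3 -c "
from h import *
X,Y,t=.698,-.0157,-.0217
c,s=np.cos(t),np.sin(t);rx=-.066;p=(X+c*rx-s*.064,Y+s*rx+c*.064)
go(*p,.098,88.76)
for c in('top','scene'):
    cam(c)
print(fitpanel(*p,.095,yaw0=-.02),observe()['ft_force'])
cv2.imwrite('pics/c.png',CAM['scene']['pixels'][100:400,200:500])
"
```

```text
at [0.6337 0.0503 0.1048] yaw 88.75 shift cm [-0.06 -0.03  0.68] turn -0.0
([0.6311, 0.0521, -0.5345, 0.0973, 0.3986], ['scene']) [-0.48641848 -0.26271608 -2.02173152]
```

View pics/c.png

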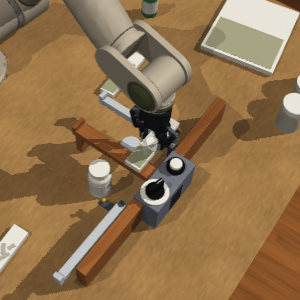

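The panel sits level over the middle arm ((140,152) in the crop), near the box. I'll lower it gently.

Emit:
move_arm(series="0 0 0.3 0 -0.2;0 0 0.5 0 -0.2;0 0 0.6 0 -0.2;0 0 0.6 0 -0.2")

```text
time_s: 14.9
position: [0.6337, 0.0498, 0.0983]
tool_rot: [[0.022, 1.0, -0.0], [1.0, -0.022, 0.0], [-0.0, -0.0, -1.0]]
ft_force: [-0.4, -0.2, -1.4]
grip_width: 0.0433
gripper_force: 36.8
```

Emit:
move_arm(series="0 0 0.2 0 -0.2;0 0 0.2 0 -0.2;0 0 0.2 0 -0.2")

```text
time_s: 15.28
position: [0.6338, 0.0498, 0.098]
tool_rot: [[0.022, 1.0, 0.002], [1.0, -0.022, -0.0], [-0.0, 0.002, -1.0]]
ft_force: [-3.4, -0.1, 9.7]
grip_width: 0.0439
gripper_force: 38.0
```

Contact. I'll release with a limited opening and lift.

Emit:
move_arm(series="0 0 0 0 0.3;0 0 0 0 0.3;0 0 0 0 0.3;0 0 -3 0 0.3;0 0 -6 0 0.3;0 0 -10 0 0.3;0 0 -12 0 0.5;0 0 -12 0 1")

```text
time_s: 16.27
position: [0.6342, 0.0498, 0.2176]
tool_rot: [[0.022, 1.0, 0.003], [1.0, -0.022, -0.0], [-0.0, 0.003, -1.0]]
ft_force: [0.0, 0.6, -0.3]
grip_width: 0.0798
gripper_force: 0.0
```

```bash
python3 -c "
from h import *
for c in('top','scene'): cam(c)
print(fitpanel(.633,.05,.09,yaw0=-.02))
print(fitpanel(.3932,.2575,yaw0=.02))
print(fitpanel(.4885,-.396,yaw0=.07))
go(.3932,.2564,.2,92.4)
"
```

```text
([0.6329, 0.0543, -1.7515, 0.0905, 0.1157], ['scene'])
([0.3923, 0.2547, 2.1678, 0.0043, 0.6511], ['scene', 'top'])
([0.4885, -0.3945, 3.8968, 0.0024, 0.0823], ['scene', 'top'])
at [0.6336 0.0499 0.2156] yaw 88.72 shift cm [ 20.11 -24.49   1.59] turn -3.7
```

Emit:
move_arm(series="5 -3 0 -1 1;10 -6 0 -2 1;15 -8 0 -3.7 1;20 -8 0 -3.7 1;25 -8 0 -3.7 1;30 -8 0 -3.7 1")

```text
time_s: 17.42
position: [0.5602, 0.3532, 0.2162]
tool_rot: [[-0.042, 0.999, -0.0], [0.999, 0.042, -0.0], [-0.0, -0.0, -1.0]]
ft_force: [1.4, 0.7, -0.3]
grip_width: 0.0854
gripper_force: 0.0
```

```bash
python3 -c "
from h import *
for c in('top','scene'): cam(c);print(c,[(round(d['score'],2),np.round(d['point'],3).tolist()) for d in spotter.mark_of('panel1',c)])
print(fitpanel(.633,.05,.09,yaw0=-.02))
print(fitpanel(.3932,.2575,yaw0=.03))
cv2.imwrite('pics/d.png',np.hstack([CAM['top']['pixels'][150:400,100:450],CAM['scene']['pixels'][100:350,200:500]]))
"
```

```text
top [(0.91, [0.486, -0.396, -0.002]), (0.6, [0.395, 0.264, -0.003]), (0.59, [0.632, 0.051, 0.09]), (0.37, [0.664, -0.126, 0.09])]
scene [(0.86, [0.634, 0.05, 0.088]), (0.69, [0.395, 0.257, -0.005]), (0.62, [0.489, -0.396, -0.003])]
([0.6339, 0.0497, -1.2515, 0.094, 0.0723], ['scene', 'top'])
([0.3933, 0.2547, 2.8143, 0.007, 0.084], ['scene', 'top'])
```

View pics/d.png

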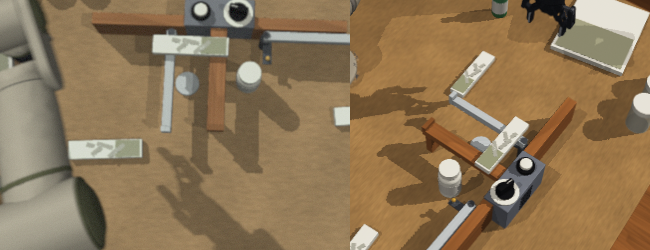

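The first panel lies across the middle arm and the brace ((190,45) in the left crop). The second panel is undisturbed at (105,149), so I'll pick it next.

```bash
python3 -c "
from h import *
go(.3933,.2555,.004,92.4)
"
```

```text
at [0.5607 0.3505 0.2165] yaw 92.34 shift cm [ -8.8  -17.12  21.25] turn -0.1
```

Emit:
move_arm(series="-2 -4 0 0 1;-5 -9 2 0 1;-8.8 -14 5 0 1;-8.8 -17.1 10 0 1;-8.8 -17.1 15 0 1;-8.8 -17.1 19 0 1;-8.8 -17.1 21 0 1;-8.8 -17.1 21 0 1")

```text
time_s: 18.82
position: [0.393, 0.2556, 0.0057]
tool_rot: [[-0.041, 0.999, -0.002], [0.999, 0.041, -0.001], [-0.001, -0.002, -1.0]]
ft_force: [-0.1, 0.8, 0.2]
grip_width: 0.0852
gripper_force: 0.0
```

Emit:
move_arm(series="0 0 0 0 1;0 0 0 0 -0.2;0 0 0 0 -0.2;0 0 0 0 -0.2;0 0 0 0 -0.2;0 0 -6 0 -0.2;0 0 -12 0 -0.2;0 0 -19 0 -0.2")

```text
time_s: 19.82
position: [0.3927, 0.2562, 0.1909]
tool_rot: [[-0.042, 0.999, -0.0], [0.999, 0.042, -0.0], [-0.0, -0.0, -1.0]]
ft_force: [0.1, 0.8, -1.1]
grip_width: 0.0436
gripper_force: 37.1
```

```bash
python3 -c "
from h import *
X,Y,t=.698,-.0157,-.0217
for rx in(-.138,-.21):
  c,s=np.cos(t),np.sin(t);go(X+c*rx-s*.064,Y+s*rx+c*.064,.105,88.76)
s=observe();print(s['ft_force'],s['grip_width'])
"
```

```text
at [0.3927 0.2562 0.1909] yaw 92.43 shift cm [-21.19  15.99   8.59] turn 3.7
at [0.3927 0.2562 0.1909] yaw 92.43 shift cm [-20.73   8.8    8.59] turn 3.7
[ 0.12750703  0.83303576 -1.10050806] 0.043626591694170984
```

Emit:
move_arm(series="-4 3 0 1 -0.2;-9 7 0 2 -0.2;-14 11 0 3.7 -0.2;-19 14.5 0 3.7 -0.2;-21.2 16 0 3.7 -0.2;-21.2 16 0 3.7 -0.2;-21.2 16 5 3.7 -0.2;-21.2 16 8 3.7 -0.2")

```text
time_s: 20.82
position: [0.5606, 0.0525, 0.1072]
tool_rot: [[0.021, 1.0, -0.002], [1.0, -0.021, 0.0], [0.0, -0.002, -1.0]]
ft_force: [0.7, -0.0, 0.3]
grip_width: 0.0438
gripper_force: 37.0
```

Emit:
move_arm(series="0 0 0 0 -0.2;0 0 0.3 0 -0.2;0 0 0.6 0 -0.2;0 0 0.6 0 -0.2")

```text
time_s: 21.32
position: [0.5622, 0.0514, 0.1034]
tool_rot: [[0.022, 1.0, 0.001], [1.0, -0.022, -0.0], [-0.0, 0.001, -1.0]]
ft_force: [-0.5, 0.3, -0.9]
grip_width: 0.0439
gripper_force: 37.0
```

Emit:
move_arm(series="0 0 0.3 0 -0.2;0 0 0.6 0 -0.2;0 0 0.6 0 -0.2")

```text
time_s: 21.7
position: [0.5622, 0.0513, 0.0971]
tool_rot: [[0.022, 1.0, 0.0], [1.0, -0.022, -0.0], [-0.0, 0.0, -1.0]]
ft_force: [-1.6, -0.3, 3.3]
grip_width: 0.0436
gripper_force: 37.5
```

Emit:
move_arm(series="0 0 0.2 0 -0.2;0 0 0.2 0 -0.2;0 0 0.2 0 -0.2")

```text
time_s: 22.08
position: [0.5622, 0.0513, 0.097]
tool_rot: [[0.022, 1.0, 0.002], [1.0, -0.022, -0.0], [-0.0, 0.002, -1.0]]
ft_force: [-6.6, -0.8, 19.8]
grip_width: 0.0439
gripper_force: 39.2
```

Emit:
move_arm(series="0 0 -0.2 0 0.25;0 0 -0.2 0 0.25;0 0 -0.2 0 0.25;0 0 -3 0 0.25;0 0 -6 0 0.3;0 0 -10 0 0.3;0 0 -12 0 0.5;0 0 -12 0 1")

```text
time_s: 23.08
position: [0.5626, 0.0513, 0.2157]
tool_rot: [[0.022, 1.0, 0.003], [1.0, -0.022, -0.0], [-0.0, 0.003, -1.0]]
ft_force: [-0.1, 0.6, -0.3]
grip_width: 0.08
gripper_force: 0.0
```

```bash
python3 -c "
from h import *
go(.4885,-.395,.22,93.9)
for c in('top','scene'): cam(c)
print(fitpanel(.4885,-.395,yaw0=.06))
"
```

```text
at [0.5626 0.0513 0.2157] yaw 88.73 shift cm [-44.79  -6.41  -0.44] turn -5.2
([0.4864, -0.393, 5.105, 0.0, 0.0467], ['scene'])
```

Emit:
move_arm(series="-5 -1 0 -2 1;-11 -2 0 -4 1;-17 -3 0 -5.2 1;-23 -4 0 -5.2 1;-29 -5 0 -5.2 1;-35 -6 0 -5.2 1;-41 -6.4 0 -5.2 1;-44.8 -6.4 0 -5.2 1")

```text
time_s: 24.28
position: [0.4871, -0.3977, 0.2133]
tool_rot: [[-0.066, 0.998, -0.001], [0.998, 0.066, 0.001], [0.002, -0.001, -1.0]]
ft_force: [0.5, -1.0, -0.8]
grip_width: 0.0854
gripper_force: 0.0
```

```bash
python3 -c "
from h import *
for c in('top','scene'): cam(c)
for q in [(.634,.05,.09),(.562,.052,.09),(.4885,-.395,0)]:print(fitpanel(*q,yaw0=.0))
go(.4885,-.3955,.004,94)
cv2.imwrite('pics/e.png',np.hstack([CAM['top']['pixels'][150:400,150:500],CAM['scene']['pixels'][100:350,200:500]]))
"
```

```text
([0.6338, 0.049, -1.6129, 0.0942, 0.0599], ['scene', 'top'])
([0.5619, 0.0515, -0.9863, 0.0953, 0.0648], ['scene', 'top'])
([0.486, -0.3921, 4.4011, -0.0036, 0.0627], ['scene'])
at [ 0.4885 -0.3939  0.2149] yaw 94.01 shift cm [-1.700e-01 -1.000e-02  2.109e+01] turn 0.0
```

View pics/e.png

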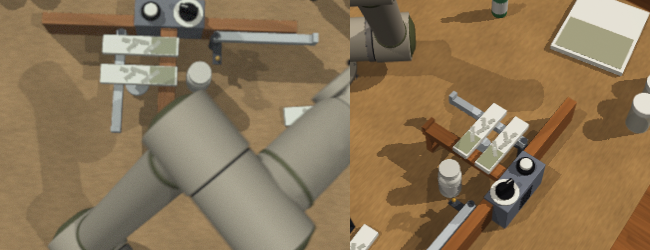

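Both panels lie side by side in the free bay ((140,44) and (138,74) in the left crop). Now the third.

Emit:
move_arm(series="0 0 5 0 1;0 0 11 0 1;0 0 17 0 1;0 0 20 0 1;0 0 20.9 0 1;0 0 20.9 0 1;0 0 20.9 0 -0.2;0 0 20.9 0 -0.2")

```text
time_s: 25.68
position: [0.4886, -0.3955, 0.0071]
tool_rot: [[-0.069, 0.998, 0.001], [0.998, 0.069, -0.002], [-0.002, 0.001, -1.0]]
ft_force: [0.6, 0.7, -1.0]
grip_width: 0.0517
gripper_force: 0.0
```

Emit:
move_arm(series="0 0 0 0 -0.2;0 0 0 0 -0.2;0 0 0 0 -0.2;0 0 -6 0 -0.2;0 0 -12 0 -0.2;0 0 -20 0 -0.2;0 0 -20 0 -0.2")

```text
time_s: 26.55
position: [0.4888, -0.3958, 0.2108]
tool_rot: [[-0.069, 0.998, 0.005], [0.998, 0.069, -0.006], [-0.006, 0.005, -1.0]]
ft_force: [0.5, -0.4, -1.9]
grip_width: 0.0439
gripper_force: 37.2
```

```bash
python3 -c "
from h import *
X,Y,t=.698,-.0157,-.0217
for rx in(-.21,):
  c,s=np.cos(t),np.sin(t);go(X+c*rx-s*.064,Y+s*rx+c*.064,.105,88.76)
"
```

```text
at [ 0.4888 -0.3958  0.2108] yaw 93.93 shift cm [44.82  3.09 10.32] turn 5.2
```

Emit:
move_arm(series="5 0.3 0 2 -0.2;11 0.7 0 4 -0.2;17 1.1 0 5.2 -0.2;23 1.5 0 5.2 -0.2;29 1.9 0 5.2 -0.2;35 2.4 0 5.2 -0.2;41 2.8 0 5.2 -0.2;44.8 3.1 0 5.2 -0.2")

```text
time_s: 27.55
position: [0.4878, 0.0564, 0.2062]
tool_rot: [[0.021, 1.0, 0.0], [1.0, -0.021, 0.0], [0.0, 0.0, -1.0]]
ft_force: [0.5, 0.8, -1.4]
grip_width: 0.0442
gripper_force: 37.2
```

Emit:
move_arm(series="0 0 0 0 -0.2;0 0 4 0 -0.2;0 0 8 0 -0.2;0 0 9.5 0 -0.2;0 0 9.5 0 -0.2")

```text
time_s: 28.18
position: [0.4881, 0.0531, 0.1102]
tool_rot: [[0.023, 1.0, -0.002], [1.0, -0.023, 0.0], [0.0, -0.002, -1.0]]
ft_force: [0.1, 0.6, -0.8]
grip_width: 0.0437
gripper_force: 37.2
```

```bash
python3 -c "
from h import *
X,Y,t=.698,-.0157,-.0217
for rx in(-.21,):
  c,s=np.cos(t),np.sin(t);go(X+c*rx-s*.064,Y+s*rx+c*.064,.097,88.76)
"
```

```text
at [0.4881 0.0531 0.1102] yaw 88.66 shift cm [-0.03  0.14  1.32] turn -0.1
```

Emit:
move_arm(series="0 0 0.5 0 -0.2;0 0 1 0 -0.2;0 0 1.2 0 -0.2;0 0 1.3 0 -0.2;0 0 1.3 0 -0.2")

```text
time_s: 28.8
position: [0.4885, 0.054, 0.0979]
tool_rot: [[0.022, 1.0, 0.0], [1.0, -0.022, -0.0], [-0.0, 0.0, -1.0]]
ft_force: [-0.3, 0.5, -1.7]
grip_width: 0.0439
gripper_force: 37.2
```

Emit:
move_arm(series="0 0 0.15 0 -0.2;0 0 0.2 0 -0.2;0 0 0.2 0 -0.2")

```text
time_s: 29.18
position: [0.4886, 0.054, 0.097]
tool_rot: [[0.022, 1.0, 0.001], [1.0, -0.022, -0.0], [-0.0, 0.001, -1.0]]
ft_force: [-3.0, 0.4, 11.5]
grip_width: 0.0443
gripper_force: 38.5
```

Emit:
move_arm(series="0 0 -0.1 0 0.25;0 0 -0.1 0 0.25;0 0 -0.1 0 0.25;0 0 -3 0 0.25;0 0 -6 0 0.3;0 0 -10 0 0.3;-6 -2 -12 0 0.3;-12 -4 -12 0 0.3")

```text
time_s: 30.18
position: [0.4473, -0.062, 0.217]
tool_rot: [[0.02, 1.0, 0.003], [1.0, -0.02, -0.001], [-0.001, 0.003, -1.0]]
ft_force: [0.3, -0.5, -0.9]
grip_width: 0.0555
gripper_force: 0.0
```

Emit:
move_arm(series="-6 -2 0 0 0;-12 -4 0 0 0;-18 -6 0 0 0;-18 -6 0 0 0")

```text
time_s: 30.68
position: [0.382, -0.2429, 0.2155]
tool_rot: [[0.028, 1.0, -0.0], [1.0, -0.028, -0.0], [-0.0, -0.0, -1.0]]
ft_force: [0.0, 0.9, -0.6]
grip_width: 0.0428
gripper_force: 0.0
```

```bash
python3 -c "
from h import *
for c in('top','scene'): cam(c)
for q in [(.634,.05,.09),(.562,.052,.09),(.4885,.054,.09)]:print(fitpanel(*q,yaw0=-.02))
for c in('top','scene'):
  for n in('panel1','paste_jar','dial_grip','start_top','brace_left_mid','brace_right_mid'): print(n,c,[(round(d['score'],2),np.round(d['point'],3).tolist()) for d in spotter.mark_of(n,c)][:4])
a=cv2.resize(CAM['top']['pixels'][120:260,230:400],None,fx=2.3,fy=2.3)
b=cv2.resize(CAM['scene']['pixels'][200:340,270:440],None,fx=2.3,fy=2.3)
cv2.imwrite('pics/f.png',np.hstack([a,b]))
# dial bar direction marks: project rotated reference line pixel
go(.7172,-.0611,.22)
"
```

```text
([0.6333, 0.0498, -1.2969, 0.0955, 0.0558], ['scene', 'top'])
([0.5623, 0.0521, -0.7828, 0.0949, 0.0511], ['scene', 'top'])
([0.4887, 0.0522, -0.7595, 0.0944, 0.0471], ['scene', 'top'])
panel1 top [(0.8, [0.489, 0.056, 0.09]), (0.62, [0.566, 0.059, 0.088]), (0.56, [0.631, 0.05, 0.089])]
paste_jar top [(0.98, [0.569, -0.094, -0.002])]
dial_grip top [(0.54, [0.72, -0.06, 0.136])]
start_top top [(0.46, [0.72, 0.027, 0.124]), (0.16, [0.672, 0.099, 0.086])]
brace_left_mid top [(0.57, [0.545, 0.101, 0.088]), (0.2, [0.434, -0.014, 0.087])]
brace_right_mid top [(0.63, [0.663, -0.262, 0.091])]
panel1 scene [(0.96, [0.633, 0.05, 0.088]), (0.75, [0.488, 0.055, 0.089]), (0.64, [0.567, 0.054, 0.083])]
paste_jar scene [(0.8, [0.57, -0.091, 0.004]), (0.6, [0.566, 0.053, 0.087]), (0.24, [0.724, 0.03, 0.12])]
dial_grip scene [(0.67, [0.714, -0.06, 0.136])]
start_top scene [(0.68, [0.719, 0.032, 0.12])]
brace_left_mid scene [(0.76, [0.542, 0.107, 0.087])]
brace_right_mid scene [(0.64, [0.661, -0.259, 0.092])]
at [ 0.3832 -0.2396  0.2157] yaw 88.72 shift cm [18.6  32.99 -0.43] turn None
```

View pics/f.png

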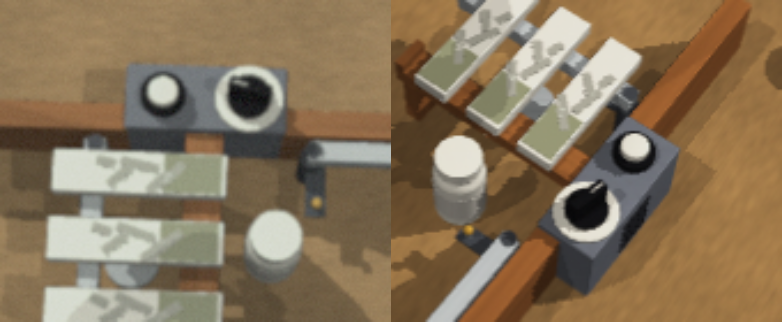

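All three panels lie in the bay with gaps (left crop at rows 173, 240 and 305), and the jar is standing. The dial's bar is too dark to read here, so I'll zoom in with brightening.

```bash
python3 -c "
from h import *
out=[]
for c in('top','scene'):
    im=cam(c);u=proj([.7172,-.0608,.135],im)[0].round().astype(int);a=im['pixels'][u[1]-18:u[1]+18,u[0]-18:u[0]+18]
    a=cv2.resize(a,None,fx=10,fy=10,interpolation=cv2.INTER_CUBIC)
    a=np.uint8(255*np.clip(a/130.,0,1)**.5)
    ctr=np.array([.7172,-.0608,.144])
    for k in range(0,180,30):
        t=np.radians(k)-.0217
        for r in (-.034,.034):
            p=(proj(ctr+[r*np.cos(t),r*np.sin(t),0],im)[0]-u+18)*10+5
            cv2.circle(a,tuple(int(v) for v in p),3,(0,0,255) if k else (0,255,0),-1); 
            if r>0: cv2.putText(a,str(k),tuple(int(v) for v in p),0,.5,(255,0,0),1)
    out.append(a)
cv2.imwrite('pics/g.png',np.hstack(out))
"
```

```text
(no output)
```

View pics/g.png

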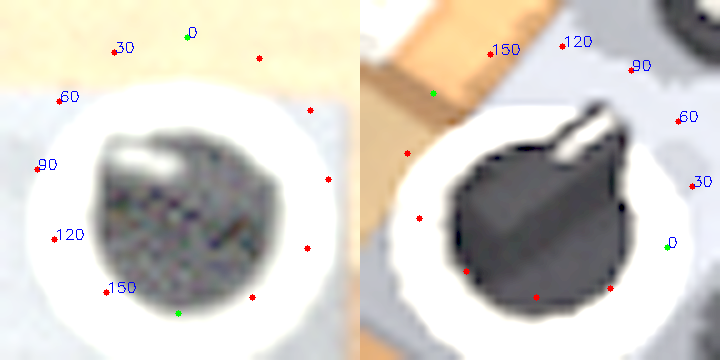

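In the scene crop the bar with its white mark points up and right, at (605,115) from the centre (549,170), so about 80° counter-clockwise from the rack's x. The top view agrees, with the mark at the left, (145,160). That makes the dial about 100° (1.75 rad) from zero, so I'll grip it at tool yaw 79° and turn it to about 179°.

Emit:
move_arm(series="2.5 4.5 0 2 0;5 9 0 4 0;7.5 13.5 0 6 0;10.5 18.5 0 8 0;13.5 23.5 0 9.7 0;16 28.5 0 9.7 0;18.6 33 0 9.7 0;18.6 33 0 9.7 0")

```text
time_s: 32.78
position: [0.7191, -0.0589, 0.2135]
tool_rot: [[0.187, 0.982, -0.002], [0.982, -0.187, 0.001], [0.0, -0.002, -1.0]]
ft_force: [-1.2, -0.1, -0.0]
grip_width: 0.0427
gripper_force: 0.0
```

```bash
python3 -c "
from h import *
go(.7172,-.0608,.12,79)
"
```

```text
at [ 0.7191 -0.0589  0.2135] yaw 79.2 shift cm [-0.23 -0.13  9.35] turn 0.2
```

Emit:
move_arm(series="0 -0.1 4 0 0;-0.1 -0.1 8 0 0;-0.1 -0.1 9.3 0 0;-0.1 -0.1 9.3 0 0;-0.1 -0.1 9.3 0 -1;-0.1 -0.1 9.3 0 -1;-0.1 -0.1 9.3 0 -1;-0.1 -0.1 9.3 0 -1", force=40)

```text
time_s: 33.78
position: [0.7166, -0.0621, 0.1248]
tool_rot: [[0.19, 0.982, 0.003], [0.982, -0.19, -0.001], [-0.001, 0.003, -1.0]]
ft_force: [-1.9, -0.7, 6.3]
grip_width: 0.0129
gripper_force: 44.7
```

```bash
python3 -c "
from h import *
go(.7172,-.0608,.12,79);s=observe();print(s['ft_force'],s['wrist_torque'],s['grip_width'])
"
```

```text
at [ 0.7166 -0.0621  0.1248] yaw 79.02 shift cm [0.14 0.03 0.48] turn 0.0
[-1.87148539 -0.69928707  6.32595884] [-0.10594639  0.31814516  0.0174523 ] 0.012905524326475539
```

Emit:
move_arm(series="0 0 0 -10 -1;0 0 0 -20 -1;0 0 0 -30 -1;0 0 0 -40 -1;0 0 0 -50 -1;0 0 0 -60 -1;0 0 0 -70 -1;0 0 0 -80 -1")

```text
time_s: 34.78
position: [0.7185, -0.061, 0.1248]
tool_rot: [[-0.936, 0.352, 0.008], [0.352, 0.936, 0.001], [-0.007, 0.003, -1.0]]
ft_force: [8.9, 4.6, 2.4]
grip_width: 0.0128
gripper_force: 44.3
```

Emit:
move_arm(series="0 0 0 -7 -1;0 0 0 -14 -1;0 0 0 -18 -1;0 0 0 -20 -1;0 0 0 -20 -1")

```text
time_s: 35.4
position: [0.7186, -0.0604, 0.1249]
tool_rot: [[-1.0, 0.015, 0.008], [0.016, 1.0, 0.001], [-0.008, 0.001, -1.0]]
ft_force: [10.2, 6.4, 2.6]
grip_width: 0.0129
gripper_force: 44.3
```

```bash
python3 -c "
from h import *
go(.7172,-.0608,.12,178.8);s=observe();print(s['ft_force'],s['wrist_torque'],s['grip_width'])
"
```

```text
at [ 0.7186 -0.0604  0.1249] yaw 179.11 shift cm [ 0.15 -0.04  0.49] turn 0.3
[10.20025745  6.44258315  2.62729364] [ 0.95449612 -1.54734285  0.06470498] 0.012857986200228252
```

Emit:
move_arm(series="0 0 0 -1.5 -1;0 0 0 -3 -1;0 0 0 -3 -1")

```text
time_s: 35.78
position: [0.7186, -0.0604, 0.1249]
tool_rot: [[-0.999, -0.034, 0.008], [-0.034, 0.999, 0.002], [-0.009, 0.001, -1.0]]
ft_force: [8.4, 5.4, 3.5]
grip_width: 0.0132
gripper_force: 57.8
```

```bash
python3 -c "
from h import *
go(.7172,-.0608,.12,178.8);s=observe();print(s['ft_force'],s['wrist_torque'],s['grip_width'])
"
```

```text
at [ 0.7186 -0.0604  0.1249] yaw -178.02 shift cm [ 0.15 -0.03  0.49] turn 3.2
[8.36519873 5.39510964 3.49747836] [ 1.06751315 -1.49367302 -1.22454107] 0.013222271685283763
```

The torque jumped to 1.2 N·m, so the dial is on its stop. I'll release, lift and check.

Emit:
move_arm(series="0 0 0 0 -0.1;0 0 0 0 -0.1;0 0 0 0 -0.1;0 0 -4 0 -0.1;0 0 -9 0 -0.1;5 5 -9 0 -0.1;10 10 -9 0 -1;15 15 -9 0 -1")

```text
time_s: 36.78
position: [0.5773, 0.067, 0.2128]
tool_rot: [[-0.999, -0.035, 0.0], [-0.035, 0.999, 0.0], [-0.0, 0.0, -1.0]]
ft_force: [0.1, 1.3, -0.7]
grip_width: 0.0029
gripper_force: 0.0
```

```bash
python3 -c "
from h import *
out=[]
for c in('top','scene'):
    im=cam(c);u=proj([.7172,-.0608,.135],im)[0].round().astype(int);a=im['pixels'][u[1]-18:u[1]+18,u[0]-18:u[0]+18]
    a=cv2.resize(a,None,fx=10,fy=10,interpolation=cv2.INTER_CUBIC)
    a=np.uint8(255*np.clip(a/130.,0,1)**.5)
    for r in (-.034,.034):
        p=(proj(np.array([.7182,-.0608,.144])+[r,-r*.0217,0],im)[0]-u+18)*10+5
        cv2.circle(a,tuple(int(v) for v in p),3,(0,255,0),-1)
    out.append(a)
cv2.imwrite('pics/i.png',np.hstack(out))
go(.719,.0286,.15)
for q in [(.634,.05,.09),(.562,.052,.09),(.4885,.054,.09)]:print(fitpanel(*q,yaw0=-.02))
"
```

```text
at [0.5747 0.0697 0.2134] yaw -177.75 shift cm [-14.27  -4.68   6.3 ] turn None
([0.6337, 0.0512, -1.6244, 0.0939, 0.0521], ['scene'])
([0.5625, 0.0548, -1.3163, 0.0881, 0.0621], ['scene'])
([0.509, 0.0509, -0.435, 0.0764, 0.0812], ['scene'])
```

View pics/i.png

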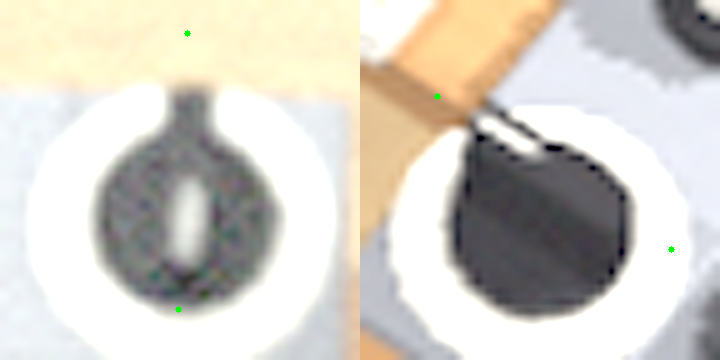

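The bar now lies along the rack's x with its mark at the zero side ((190,215) in the left view), so the dial is at zero. On to the button.

Emit:
move_arm(series="-5 -1.6 0 0 -1;-10 -3.2 0 0 -1;-14.3 -4.7 0 0 -1;-14.3 -4.7 3 0 -1;-14.3 -4.7 6 0 -1;-14.3 -4.7 6.3 0 -1")

```text
time_s: 37.92
position: [0.7231, 0.0233, 0.1468]
tool_rot: [[-0.999, -0.034, -0.005], [-0.034, 0.999, 0.001], [0.005, 0.001, -1.0]]
ft_force: [-0.1, -0.3, 0.4]
grip_width: -0.0004
gripper_force: 0.0
```

```bash
python3 -c "
from h import *
for c in('top','scene'): cam(c)
for q in [(.634,.05,.09),(.562,.052,.09),(.4885,.054,.09)]:print(fitpanel(*q,yaw0=-.02))
go(.719,.0286,.116)
"
```

```text
([0.6336, 0.0494, -0.9271, 0.0972, 0.2038], ['scene'])
([0.5629, 0.0528, -1.3708, 0.0897, 0.0813], ['scene'])
([0.5105, 0.0511, -1.824, 0.0786, 0.1614], ['scene'])
at [0.7238 0.0241 0.1508] yaw -177.97 shift cm [0.47 0.47 3.48] turn None
```

Emit:
move_arm(series="0.4 0.4 1 0 -1;0.4 0.4 2.4 0 -1;0.4 0.4 3 0 -1;0.4 0.4 3.3 0 -1;0.4 0.4 3.6 0 -1;0.4 0.4 3.6 0 -1")

```text
time_s: 39.08
position: [0.7192, 0.0282, 0.116]
tool_rot: [[-0.999, -0.036, 0.001], [-0.036, 0.999, -0.0], [-0.001, -0.0, -1.0]]
ft_force: [-6.2, 1.2, 12.7]
grip_width: -0.0
gripper_force: 6.3
```

The button is bottomed: z is 6 mm below its top, at 12.7 N. I'll retreat.

Emit:
move_arm(series="0 0 -2 0 -1;0 0 -6 0 -1;0 0 -11 0 -1;5 -4 -12 0 -1;10 -9 -12 0 -1;15 -14 -12 0 -1;20 -19 -12 0 -1;25 -24 -12 0 -1")

```text
time_s: 40.08
position: [0.5006, -0.1965, 0.234]
tool_rot: [[-0.999, -0.035, 0.001], [-0.035, 0.999, -0.001], [-0.001, -0.001, -1.0]]
ft_force: [0.4, -0.4, 0.7]
grip_width: -0.0002
gripper_force: 0.0
```

Emit:
move_arm(series="3 -5 0 0 -1;6 -8 0 0 -1;6 -8 0 0 -1;6 -8 0 0 -1")

```text
time_s: 40.58
position: [0.4451, -0.277, 0.2338]
tool_rot: [[-0.999, -0.035, 0.001], [-0.035, 0.999, -0.0], [-0.001, -0.0, -1.0]]
ft_force: [0.1, -0.5, 0.0]
grip_width: -0.0002
gripper_force: 0.0
```

```bash
python3 -c "
from h import *
print(np.round(observe()['position'],3),observe()['time_s'])
for c in('top','scene'): cam(c)
for q in [(.634,.05,.09),(.562,.052,.09),(.4885,.054,.09)]:print(fitpanel(*q,yaw0=-.02))
for c in('top','scene'):
  for n in('paste_jar','brace_left_mid','brace_right_mid'): print(n,c,[(round(d['score'],2),np.round(d['point'],3).tolist()) for d in spotter.mark_of(n,c)][:2])
a=cv2.resize(CAM['top']['pixels'][120:290,190:410],None,fx=1.8,fy=1.8)
b=cv2.resize(CAM['scene']['pixels'][190:360,260:480],None,fx=1.8,fy=1.8)
cv2.imwrite('pics/j.png',np.hstack([a,b]))
"
```

```text
[ 0.445 -0.277  0.234] 40.575
([0.6335, 0.0498, -1.4947, 0.0942, 0.0731], ['scene', 'top'])
([0.5648, 0.0516, -1.4276, 0.0957, 0.0784], ['scene', 'top'])
([0.5188, 0.0396, -1.0682, 0.0972, 0.1397], ['scene', 'top'])
paste_jar top [(0.63, [0.572, -0.088, 0.001]), (0.16, [0.664, -0.26, 0.092])]
brace_left_mid top []
brace_right_mid top [(0.64, [0.66, -0.259, 0.092]), (0.18, [0.668, 0.094, 0.086])]
paste_jar scene [(0.56, [0.571, -0.091, -0.0])]
brace_left_mid scene [(0.88, [0.54, 0.107, 0.09])]
brace_right_mid scene [(0.7, [0.66, -0.26, 0.091]), (0.69, [0.434, -0.014, 0.091])]
```

View pics/j.png

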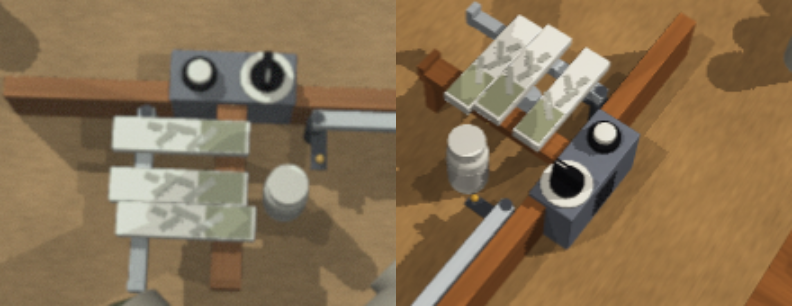

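Since I last checked it (the 30 s picture), the third panel has been knocked about 3 cm, to (185,220) in the left crop. It now lies against panel 2. I'll check that it is flat and doesn't overlap.

```bash
python3 -c "
from h import *
out=[]
for c in('top','scene'):
    im=cam(c);u=proj([.54,.045,.108],im)[0].round().astype(int);a=im['pixels'][u[1]-50:u[1]+50,u[0]-50:u[0]+50]
    a=cv2.resize(a,None,fx=4,fy=4,interpolation=cv2.INTER_CUBIC)
    for p in((.5645,.0516,-.025,.09),(.5190,.0396,-.0217,.09)):
        q=np.array(box(*p))[[1,3,7,5]]
        cv2.polylines(a,[np.int32((proj(q,im)-u+50)*4+2)],True,(0,0,255),1)
    out.append(a)
cv2.imwrite('pics/k.png',np.hstack(out))
for z in (.519,.5185): print(fitpanel(z,.04,.09,yaw0=-.02))
"
```

```text
([0.5193, 0.0399, -1.6016, 0.096, 0.092], ['scene', 'top'])
([0.519, 0.0404, -1.4099, 0.096, 0.0948], ['scene', 'top'])
```

View pics/k.png

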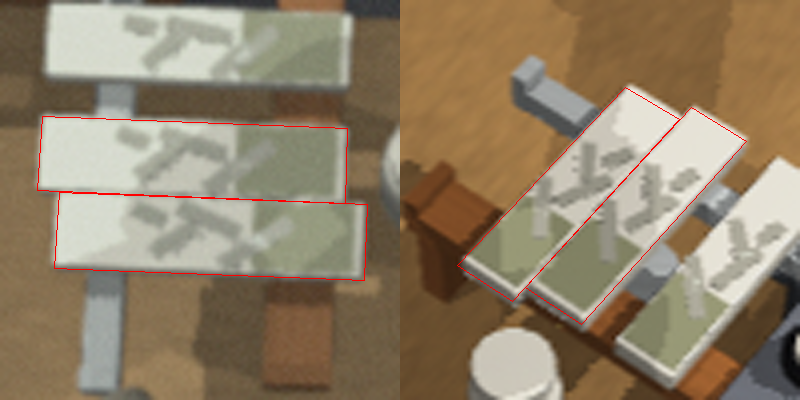

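Both flat outlines match in both views (edges meet at rows 190–205 on the left). The knocked panel lies flat beside panel 2, square and inside the bay, so there's nothing to mend and I'll hand in.

```bash
python3 -c "
from rig import order
print(order.close_job())"
```

```text
the job is handed in; nothing more can be done
None
```

The job is handed in at about 41 s and no verdict came back: right brace folded, left brace seated, three panels flat in the left bay (one was knocked about 3 cm and now touches its neighbour), dial at zero, start pressed, jar still standing in place.

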